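# Turn a pressure cell's bayonet cap home and pin it

### The job

The cap stands open in the bayonet of the pressure cell. Push its ears round clockwise, seen from above, until its notch faces the red mark on the cell and the cap is hard up against its stop, and lean on it there for a moment with about 18 newtons so that the seal is nipped up; its window is brittle, so never push the cap with more than 25. Then take the red-knobbed lock pin from the rack, put it through the notch fully home in the cell, without forcing it, and let go; leave the black-knobbed pins and the vials alone.

Things in the scene. Friction and masses are not known exactly. Their poses are not given: they have to be found in the camera images.
- cell: the steel pressure cell, bolted down upright (its place and yaw vary): 144 x 132 x 8 mm base plate, round collar 116 mm across with its top at z = 44 mm, and at its front (its own -x side) a steel boss 36 mm wide reaching 72 mm from the axis, top also at 44 mm, with a red line on top of it: the mark. Brass ports behind. Origin: on the cell's vertical axis, at the underside of the plate; z up.
- pin_bore (a point): mouth of the lock-pin bore in the top of the boss, 54 mm from the cell's axis towards the red mark, at z = 44 mm; hidden under the cap's rim until the notch is over it. Bore 12.2 mm wide, 20 mm deep.
- cap_top (a point): centre of the cap's top face, axes as the cap's, z up; at z = 55 mm closed, 56.5 mm open. The cap is a loose grey anodised disc 120 mm across, 10 mm thick, 0.36 to 0.6 kg, with a glass window in the middle; its rim covers collar, bore and inner boss. Its yaw relative to the cell is 0.80 to 1.08 rad at the start and about 0.03 rad, notch at the mark, against the stop.
- cap_notch (a point): the notch in the cap's rim, on the cap's own -x side, 13 mm wide, open outward, cut in to 47 mm from the centre and right through the rim; a short red line on the cap points to it. The point lies at the rim's top face, 54 mm from the centre. The notch must end over the pin bore.
- ear_left (a point): middle of one of two steel ears, a block 12 mm wide across the push, 18 mm high (z 46 to 64 mm), standing out radially to 82 mm from the cap's centre, its sides free from 60 mm outward; the point is 70 mm from the centre on the cap's own +y side. Push it on its counter-clockwise side.
- ear_right (a point): middle of the other ear, the same, on the cap's own -y side.
- cell_stop: the stop inside the cell, out of sight under the cap: three dogs that the lugs meet. Its origin is that of the cell.
- lock_pin_grip (a point): middle of the red knob of the lock pin, standing in one of the rack's three holes. Knob 18 mm across and 24 mm high; under it a steel collar 22 mm across and 5 mm high, then a shaft 10 mm across and 27 mm long. The point is 12 mm under the knob's top, 17 mm above the collar's underside and 44 mm above the tip (z up). 60 g. Home: collar on the cap, this point 72 mm above the cell's origin.
- pin_rack: grey plastic block 40 x 130 x 30 mm, fixed, place and yaw vary, its holes in a row along its y at -42, 0 and 42 mm, going right through; the pins' collars lie on its top at z = 30 mm. Origin: centre of its underside.
- guide_pin_0_grip (a point): middle of the black knob of a guide pin in the rack, of the same shape as the lock pin; not to be used.
- guide_pin_1_grip (a point): middle of the other black knob; not to be used.
- vial_amber_mid (a point): middle of a small amber vial 23 x 47 mm standing behind the work; leave alone.
- vial_clear_mid (a point): middle of a small clear vial with black cap, 23 x 47 mm, beside it; leave alone.
- cap: the whole cap; origin on its axis 27 mm under the top face, axes as cap_top. Three hidden lugs turn under claws in the cell with 1 mm of side play. It turns freely clockwise at first; from about 0.75 rad before home the claws press it 1.4 mm down on a sprung seal and it drags with 4 to 10 N at an ear; at the stop the resistance climbs. It stays where it is left.
- lock_pin: the whole lock pin (see lock_pin_grip); origin at its tip.
Mind the look-alikes: they are no part of the job. Leave any purple look-alike of the cap alone.

How it is judged:
By the outcome, as a careful person would: the job done as asked, in the order asked, and still so for the second after the job is handed in, with the robot touching nothing.
It also fails if it takes over 59 s, if anything falls off the work surface, if the arm or the gripper's body presses on something with over 40 N, if the wrist force passes 120 N, or if a joint passes its speed limit or range.

### The arm

A 6-joint arm with a two-finger parallel gripper is mounted at the origin on a cart in front of the work surface, level with it; the furniture and walls round the work are solid. World frame = base frame: x ahead of the robot, y to its left, z up, the work surface at z = 0. Lengths are in m, angles in degrees, forces in N, time in s.
With the tool pointing down it reaches from about 0.4 to 0.825 m from the base axis. Payload 7 kg.
Tool frame: the origin (TCP) lies midway between the tips of the shut fingers; the grasp point (between the pads) lies ctrl.tcp_to_grasp behind it (ctrl.tcp_to_grasp is the distance from the TCP to the grasp point, in m); z points along the fingers, y is the line along which they close (so a half turn about z gives the same grasp; the last joint's range is limited). The gripper opens to 88 mm and grips with 3 to 60 N. Pads are 19 mm wide; open, the fingers measure 130 mm over their backs; the gripper's body (78 mm by 193 mm) begins 47 mm behind the grasp point.
Start: joints at [86.35, 20.546, 0.682, 0, -70.136, -16.507], TCP at [0.233, 0.634, 0.227] pointing down, gripper open.
Joint ranges: [-176.03, 176.03], [-82.01, 121.73], [-58.28, 71.71], [-173.87, 95.51], [-174.79, -0.11], [-173.66, 173.66]. Speed limits (degrees/s): [136.94, 136.94, 172.46, 180, 180, 180].

### API

Orientations are given as [roll, pitch, yaw] about the fixed x, y, z axes, in that order (R = Rz(yaw) Ry(pitch) Rx(roll)).
In Python, from plant import ctrl, imaging, close_job gives the robot as it stands.
- The arm moves only by the shell command python3 -m crank 'ROWS'. ROWS is JSON, a list of rows, each a list of 3 entries, a list of its own where there are three numbers: the shift along the world's x, y, z in m, then the turn, a rotation vector about the world's x, y, z in degrees, then the opening, from -1 (shut) to 1 (fully open), so that 0 is half open. A call has 1 to 12 rows; each row shifts and turns the commanded pose from where the row before left it; what a row does not reach is not made up. A row lasts 1/10 s, in which the tool goes at most 50 mm and 8.59 degrees, less where a joint would pass 70% of its speed; a pose out of reach is approached as far as the arm can. A call is refused whole if a number of a shift passes 0.05 or a number of a turn 8.59, either way. A call with a gripper value outside its range is refused whole. The fingers move at their own pace and stop on an object; the grip force is fixed at half the most. Time passes only in rows, so rows that do not move let the fingers close. It gives the time, the measured TCP pose, the force, the opening and the grip force at its end, in the units of the state.
- ctrl.get_obs(): the state, without advancing time (a new reading comes with each control period).
- imaging.snapshot(name): name is "scene" or "top"; returns (picture, depth): 420x560x3 uint8, blue, green, red; 420x560 float32, m along the optical axis (not along the pixel's ray), 0 where there is no reading.
- imaging.camera_model(name): a dict with "mtx" (3x3 intrinsics, pixels), "R" (3x3) and "t" (3): a world point X has camera coordinates R X + t. Camera axes: x right, y down, z forward; pixel columns grow to the right and rows downward; lengths in m; the calibration is good to about 2 mm. A picture is of the moment at which its call begins. camera_model takes no time and is no camera call.
- close_job(): hands the job in; it is judged then, once.
The state is a dict: "clock": time; "joint_pos": joint angles; "qvel": joint speeds; "tau": joint torques, N m; "tool_pos": TCP position; "orientation": TCP orientation; "force": force on the tool from outside, world axes, zero at the start; "moment": the same for the moment, N m; "opening": finger opening in m; "gripper_force": force on a finger pad.
Only numpy, scipy, OpenCV 4.12 (cv2) and the standard library are available. Lean on these libraries where they do the work, as an engineer would, in place of code of your own. Each camera call takes 0.05 s, during which the arm holds its last target. There are 200 camera calls.

## Working session

There is one attempt and no reset: what is moved stays moved. The work goes in short steps, Python scripts to look and compute and a shell command to move; the robot and the scene stay as the last step left them, time stands still between calls to the robot, and variables do not carry over. Pictures are saved under pics/ and viewed, at most 10 in all, crops included, and the job is handed in when it is done.

```bash
ls; mkdir -p pics; python3 - <<'E'
from plant import ctrl, imaging
import cv2, numpy as np
print(ctrl.get_obs(), ctrl.tcp_to_grasp)
for n in("scene","top"):
    p,d=imaging.snapshot(n); cv2.imwrite(f"pics/{n}0.png",p); np.save(f"pics/{n}0.npy",d)
    m=imaging.camera_model(n); print(n,m)
E
```

```text
pics
{'clock': 0.0, 'joint_pos': array([ 8.63512022e+01,  2.05918609e+01,  6.32501712e-01, -2.05905933e-02,
       -7.01355342e+01, -1.65056349e+01]), 'qvel': array([ 0.07215317, -0.04750833, -0.05413964,  0.11166078, -0.06093642,
        0.01883302]), 'tau': array([ 3.44524378e-04, -5.82717204e+01,  2.93068331e+01,  6.99758783e+00,
        6.90480927e-03, -1.58240578e-04]), 'tool_pos': array([0.23243948, 0.63318313, 0.22560674]), 'orientation': array([ 1.79903517e+02, -8.40414727e-03, -2.01614382e+01]), 'force': array([-0.16148959,  0.66777068,  0.15643378]), 'moment': array([0.03521559, 0.03232059, 0.0301994 ]), 'gripper_force': 0.0, 'opening': 0.08776149983911866} 0.0188
scene {'mtx': array([[437.70284016,   0.        , 280.56606804],
       [  0.        , 437.70284016, 211.03893323],
       [  0.        ,   0.        ,   1.        ]]), 'R': array([[-0.48166262, -0.87607388, -0.02226389],
       [-0.47081479,  0.28011275, -0.8365825 ],
       [ 0.73914448, -0.39246835, -0.54738837]]), 't': array([0.07193402, 0.40864674, 0.36113308])}
top {'mtx': array([[427.88477887,   0.        , 279.71574043],
       [  0.        , 427.88477887, 208.00611514],
       [  0.        ,   0.        ,   1.        ]]), 'R': array([[-0.0282887 , -0.99958014,  0.00626773],
       [-0.97779055,  0.02636831, -0.20791911],
       [ 0.20766654, -0.01201029, -0.97812594]]), 't': array([-0.21230948,  0.59113884,  0.96564022])}
```

View pics/scene0.png

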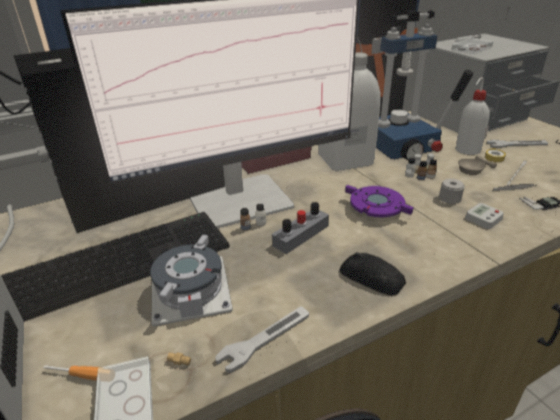

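View pics/top0.png

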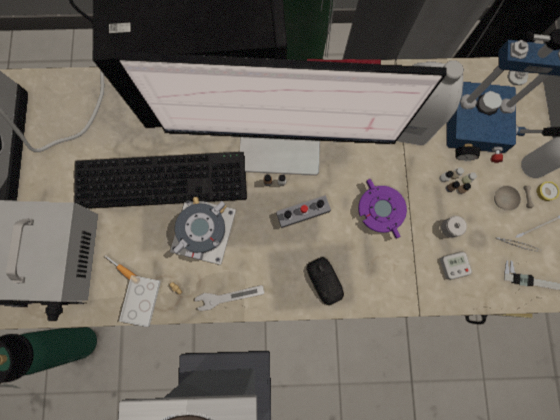

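The scene shows the cell with its grey cap at about (187,270), the rack with its red knob at (301,216), and the purple decoy at (377,201). In the top view the cell is at (200,228) and the red knob at (304,209). The arm is out of view.

```bash
python3 - <<'E'
import cv2, numpy as np
a=cv2.imread("pics/top0.png")[180:280,150:250]; b=cv2.imread("pics/scene0.png")[225:325,140:240]
r=lambda i:cv2.resize(i,(400,400),interpolation=cv2.INTER_CUBIC)
cv2.imwrite("pics/crop0.png",np.hstack([r(a),r(b)]))
E
```

```text
(no output)
```

View pics/crop0.png

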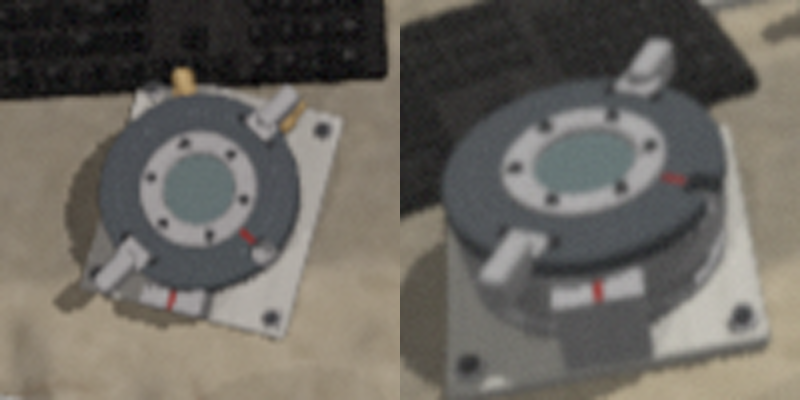

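The crop shows, in the top image, the cap centre at about (200,227), the notch at (215,243), the red mark on the boss at (193,255), and the ears at (218,208) and (180,246). So the cap is open, with the notch counter-clockwise of the mark.

```bash
cat >h.py <<'E'
import cv2, numpy as np
from plant import ctrl, imaging
def ray(n,uv,z):
    m=imaging.camera_model(n);R,t=m["R"],m["t"];C=-R.T@t
    d=R.T@np.linalg.inv(m["mtx"])@np.array([uv[0],uv[1],1.]);return C+d*(z-C[2])/d[2]
def proj(n,X):
    m=imaging.camera_model(n);c=m["mtx"]@(m["R"]@np.array(X)+m["t"]);return c[:2]/c[2]
def blobs(mask,amin=3):
    k,l,s,c=cv2.connectedComponentsWithStats(mask.astype(np.uint8),connectivity=8)
    return [(c[i],s[i,4]) for i in range(1,k) if s[i,4]>=amin]
def red(p):
    b,g,r=[p[...,i].astype(int) for i in range(3)];return (r-np.maximum(g,b)>40)
def teal(p):
    b,g,r=[p[...,i].astype(int) for i in range(3)];return (g-r>18)&(g-b<25)&(b-r>8)
E
python3 - <<'E'
from h import *
for n,(x0,y0,x1,y1) in dict(top=(150,180,345,280),scene=(140,195,345,325)).items():
    p=cv2.imread(f"pics/{n}0.png")
    M=np.zeros(p.shape[:2],bool);M[y0:y1,x0:x1]=1
    print(n,"red")
    for c,a in blobs(red(p)&M): print(c.round(1),a,[ray(n,c,z).round(4)[:2] for z in(.044,.0565,.059)])
    print("teal")
    for c,a in blobs(teal(p)&M,40): print(c.round(1),a,ray(n,c,.0565).round(4))
    g=p.max(2);
    print("dark")
    hsv=cv2.cvtColor(p,cv2.COLOR_BGR2HSV)
    for c,a in blobs((g<45)&M,15): print(c.round(1),a,ray(n,c,.059).round(4))
# white ear blobs on cap
    print(p[227,185],p[int(227),200],p[212,214] )
E
```

```text
top red
[303.9 208.3] 49 [array([ 0.5867, -0.2879]), array([ 0.5841, -0.287 ]), array([ 0.5835, -0.2869])]
[211.  238.5] 6 [array([ 0.5184, -0.0612]), array([ 0.5166, -0.063 ]), array([ 0.5163, -0.0634])]
[192.5 254.5] 6 [array([ 0.4811, -0.0172]), array([ 0.4798, -0.0196]), array([ 0.4795, -0.0201])]
teal
dark
[195.5 190.4] 2043 [ 0.635  -0.0251  0.059 ]
[319.7 203.5] 35 [ 0.5945 -0.3257  0.059 ]
[287.4 214. ] 34 [ 0.5706 -0.2467  0.059 ]
[320.3 269.9] 459 [ 0.4353 -0.3194  0.059 ]
[138 137 141] [113 112 101] [150 149 153]
scene red
[301.  215.6] 96 [array([ 0.5952, -0.2937]), array([ 0.5792, -0.2841]), array([ 0.576 , -0.2822])]
[208.8 269.3] 6 [array([ 0.5333, -0.0703]), array([ 0.5189, -0.0662]), array([ 0.516 , -0.0654])]
[189.1 297.2] 12 [array([ 0.4853, -0.0181]), array([ 0.472 , -0.0154]), array([ 0.4694, -0.0149])]
teal
dark
[156.1 200.8] 407 [ 0.7805 -0.0484  0.059 ]
[314.4 208.5] 58 [ 0.5843 -0.3189  0.059 ]
[286.4 226. ] 74 [ 0.5597 -0.2399  0.059 ]
[150.2 247.9] 615 [0.6251 0.0051 0.059 ]
[185.  234.7] 196 [ 0.6318 -0.0623  0.059 ]
[208.9 228.2] 34 [ 0.6287 -0.1087  0.059 ]
[197.6 230.5] 19 [ 0.6327 -0.0875  0.059 ]
[217.1 244. ] 130 [ 0.5743 -0.1037  0.059 ]
[342.7 269.1] 41 [ 0.4035 -0.2593  0.059 ]
[43 43 44] [47 48 47] [158 168 169]
```

```bash
cat >>h.py <<'E'
def cloud(n,d):
    m=imaging.camera_model(n);v,u=np.mgrid[:420,:560]
    P=np.stack([u,v,np.ones_like(u)],-1)@np.linalg.inv(m["mtx"]).T*d[...,None]
    return (P-m["t"])@m["R"]
def cap(n,d,p,c0):
    """cap disc centre (circle fit on the disc's outline) from depth; ears = high points outside r=62"""
    X=cloud(n,d);r=np.hypot(X[...,0]-c0[0],X[...,1]-c0[1])
    disc=(X[...,2]>.049)&(X[...,2]<.061)&(d>0)&(r<.075)
    return X,r,disc
E
python3 - <<'E'
from h import *
from scipy.optimize import least_squares
for n in("top","scene"):
    d=np.load(f"pics/{n}0.npy");p=cv2.imread(f"pics/{n}0.png")
    c=np.array([.544,-.034])
    X,r,disc=cap(n,d,p,c)
    print(n,"z med",np.median(X[...,2][disc]),disc.sum(),"std",X[...,2][disc].std())
    # window/ring ellipse
    g=cv2.cvtColor(p,cv2.COLOR_BGR2GRAY)
    ring=((r<.045)&(d>0)&(g>85)).astype(np.uint8)
    cs,_=cv2.findContours(ring,cv2.RETR_EXTERNAL,cv2.CHAIN_APPROX_NONE)
    k=max(cs,key=cv2.contourArea);e=cv2.fitEllipse(k);print("ring",e,ray(n,e[0],.0565).round(4))
    # ears
    ctr=ray(n,e[0],.0565)
    rr=np.hypot(X[...,0]-ctr[0],X[...,1]-ctr[1])
    ear=(rr>.061)&(rr<.085)&(X[...,2]>.052)&(X[...,2]<.07)&(d>0)
    k,l,s,cc=cv2.connectedComponentsWithStats(ear.astype(np.uint8))
    for i in range(1,k):
        if s[i,4]>6:
            q=X[l==i].mean(0);print("ear",s[i,4],cc[i].round(1),q.round(4),"ang",np.degrees(np.arctan2(*(q-ctr)[[1,0]])).round(1),np.hypot(*(q-ctr)[:2]).round(4))
E
```

```text
top z med 0.05649946177720193 1854 std 0.0021520141971387353
ring ((199.29095458984375, 226.7030029296875), (28.947965621948242, 30.0151309967041), 43.784873962402344) [ 0.5458 -0.0349  0.0565]
ear 49 [220.3 205.8] [ 0.5946 -0.0858  0.0623] ang -46.2 0.0704
ear 55 [177.5 248.9] [0.4932 0.0145 0.0627] ang 136.8 0.0722
scene z med 0.05725812716462467 2582 std 0.002101637886528309
ring ((185.25779724121094, 267.1582336425781), (30.96394920349121, 49.47446823120117), 77.16644287109375) [ 0.5446 -0.0334  0.0565]
ear 69 [203.6 239.8] [ 0.5942 -0.0857  0.0626] ang -46.5 0.0721
ear 132 [165.  294.4] [0.492  0.0165 0.0611] ang 136.5 0.0724
```

```bash
python3 - <<'E'
from h import *
d=np.load("pics/top0.npy");X=cloud("top",d)
b=np.full((9,14),np.nan)
x,y,z=[X[...,i].ravel() for i in range(3)]
print("cols y from .55 down by .08")
for xi in np.arange(.25,.9,.07):
    print(round(xi,2),[ (round(float(z[m].max()),2) if (m:=((x>=xi)&(x<xi+.07)&(y<yj)&(y>=yj-.08)&(d.ravel()>0))).any() else None) for yj in np.arange(.55,-.5,-.08)])
# rack: points z .024-.036
m=(X[...,2]>.024)&(X[...,2]<.036)&(X[...,0]>.52)&(X[...,0]<.64)&(X[...,1]<-.2)&(X[...,1]>-.37)&(d>0)
print(cv2.minAreaRect((X[m][:,:2]*1000).astype(np.float32)))
for n,z in(("top",.057),("scene",.053)):
  dd=np.load(f"pics/{n}0.npy");p=cv2.imread(f"pics/{n}0.png");Y=cloud(n,dd)
  m=red(p)&(np.hypot(Y[...,0]-.585,Y[...,1]+.287)<.03); q=Y[m]; print(n,np.median(q,0).round(4),q.max(0).round(4),q.min(0).round(4))
E
```

```text
cols y from .55 down by .08
0.25 [-0.19, 0.0, 0.0, 0.0, 0.0, 0.02, 0.0, 0.0, 0.0, 0.0, 0.0, 0.0, -0.0, -0.0]
0.32 [None, 0.08, 0.15, 0.15, 0.02, 0.03, 0.01, 0.01, 0.01, 0.01, 0.03, 0.03, 0.01, 0.01]
0.39 [None, None, 0.19, 0.15, 0.09, 0.02, 0.02, 0.01, 0.01, 0.01, 0.04, 0.04, 0.01, 0.01]
0.46 [None, None, 0.19, 0.15, 0.14, 0.01, 0.07, 0.07, 0.06, 0.01, 0.02, 0.02, 0.03, 0.04]
0.53 [None, None, 0.19, 0.16, 0.15, 0.01, 0.06, 0.07, 0.06, 0.06, 0.06, 0.06, 0.03, 0.04]
0.6 [None, 0.06, 0.14, 0.03, 0.03, 0.03, 0.03, 0.06, 0.07, 0.05, 0.06, 0.06, 0.04, 0.03]
0.67 [None, 0.1, 0.01, 0.03, 0.03, 0.03, 0.03, 0.03, 0.03, 0.44, 0.44, 0.44, 0.44, 0.44]
0.74 [None, 0.18, 0.18, 0.01, 0.01, 0.02, 0.44, 0.44, 0.44, 0.44, 0.44, 0.44, 0.01, 0.24]
0.81 [None, 0.11, 0.01, 0.02, 0.01, 0.34, 0.34, 0.34, 0.34, 0.34, None, None, None, 0.28]
0.88 [None, 0.12, 0.01, 0.02, 0.33, 0.34, 0.34, 0.34, 0.34, 0.34, None, None, None, 0.2]
((583.4075317382812, -286.9190368652344), (40.965763092041016, 130.41453552246094), 17.20256233215332)
top [ 0.5836 -0.287   0.0581] [ 0.5983 -0.2797  0.0639] [ 0.5751 -0.2968  0.0281]
scene [ 0.5799 -0.285   0.0558] [ 0.5935 -0.2783  0.0614] [ 0.5744 -0.2953  0.0413]
```

```bash
python3 -m crank '[[[0,0,0.05],[0,0,0],-1],[[0.016,-0.044,0],[0,0,5],-1],[[0.016,-0.044,0],[0,0,5],-1],[[0.016,-0.044,0],[0,0,5],-1],[[0.016,-0.044,0],[0,0,5],-1],[[0.016,-0.044,0],[0,0,5],-1],[[0.016,-0.044,0],[0,0,5],-1],[[0.016,-0.044,0],[0,0,5],-1],[[0.016,-0.044,0],[0,0,5],-1],[[0.016,-0.044,0],[0,0,5],-1],[[0.016,-0.044,0],[0,0,5],-1],[[0.016,-0.044,0],[0,0,5],-1]]'
python3 - <<'E'
from h import *
X=cloud("top",np.load("pics/top0.npy"));S=cloud("scene",np.load("pics/scene0.npy"))
for Y in(X,S):
  m=(Y[...,1]<-.15)&(Y[...,1]>-.4)&(Y[...,2]>.08)&(Y[...,2]<.3)&(Y[...,0]>.5)&(Y[...,0]<1)
  print(m.sum(), Y[m].min(0) if m.any() else 0, np.percentile(Y[m][:,0],2) if m.any() else 0)
E
```

```text
clock: 1.3
tool_pos: [0.4086, 0.1478, 0.2766]
orientation: [-180.0, -0.0, 35.1]
force: [1.7, -0.1, 1.1]
opening: 0.0013
gripper_force: 0.0
4122 [ 0.72376245 -0.39993026  0.11814227] 0.7264920232125799
9719 [ 0.72339779 -0.39991757  0.08004764] 0.7276932835866355
```

```bash
python3 -m crank '[[[0.0145,-0.0357,-0.0277],[0,0,2.5],-1],[[0.0145,-0.0357,-0.0277],[0,0,2.5],-1],[[0.0145,-0.0357,-0.0277],[0,0,2.5],-1],[[0.0145,-0.0357,-0.0277],[0,0,2.5],-1],[[0,0,-0.036],[0,0,0],-1],[[0,0,-0.036],[0,0,0],-1],[[0,0,-0.030],[0,0,0],-1],[[0,0,0],[0,0,0],-1]]'
python3 - <<'E'
from h import *
out=[]
for n,w in(("top",(150,180)),("scene",(120,205))):
    p,d=imaging.snapshot(n);out.append(cv2.resize(p[w[1]:w[1]+130,w[0]-20:w[0]+110],(400,400),interpolation=2))
cv2.imwrite("pics/crop1.png",np.hstack(out));print(ctrl.get_obs()["tool_pos"],ctrl.get_obs()["force"])
E
```

```text
clock: 2.1
tool_pos: [0.4636, 0.0055, 0.0603]
orientation: [-179.8, 0.4, 44.8]
force: [-0.6, 0.2, -0.1]
opening: 0.0001
gripper_force: 0.0
[0.46660373 0.00671655 0.06402057] [ 0.03830162 -0.25909387  1.27896771]
```

View pics/crop1.png

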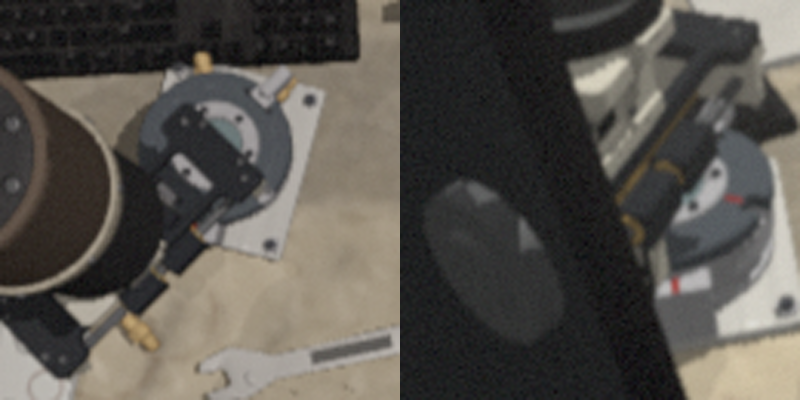

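The crops show the shut gripper beside the front-left ear on its counter-clockwise side, with the ear untouched. The scene crop shows the mark at about (675,285), and the notch has not moved.

```bash
python3 -m crank '[[[0,0,-0.006],[0,0,0],-1],[[0,0,-0.006],[0,0,0],-1],[[0,0,0],[0,0,0],-1],[[0.002,0.002,0],[0,0,0],-1],[[0.002,0.002,0],[0,0,0],-1],[[0.0015,0.0015,0],[0,0,0],-1],[[0.0015,0.0015,0],[0,0,0],-1],[[0,0,0],[0,0,0],-1],[[0,0,0],[0,0,0],-1]]'
python3 - <<'E'
from h import *
o=ctrl.get_obs();c=np.array([.545,-.0345]);p=o["tool_pos"][:2];print(p,o["force"],o["orientation"])
r=p-c;print(np.hypot(*r),np.degrees(np.arctan2(r[1],r[0])))
f=lambda a:np.array([[np.cos(a),-np.sin(a)],[np.sin(a),np.cos(a)]])
q=[c+f(-np.radians(4*i))@r for i in range(17)]
print((np.diff(q,axis=0)*1000).round(1).tolist())
E
```

```text
clock: 3.1
tool_pos: [0.4736, 0.0139, 0.0517]
orientation: [-180.0, 0.0, 44.8]
force: [0.2, 0.4, 0.4]
opening: 0.0003
gripper_force: 0.0
[0.47357688 0.01385775] [0.1568441  0.40706157 0.35473884] [-1.79995872e+02  6.94681286e-03  4.48442764e+01]
0.08625389431852798 145.8996365958715
[[3.5, 4.9], [3.9, 4.6], [4.2, 4.3], [4.5, 4.0], [4.8, 3.7], [5.0, 3.4], [5.2, 3.0], [5.4, 2.6], [5.6, 2.2], [5.7, 1.9], [5.8, 1.4], [5.9, 1.0], [6.0, 0.6], [6.0, 0.2], [6.0, -0.2], [6.0, -0.6]]
```

```bash
python3 -m crank '[[[0.0009,0.0012,0],[0,0,-1],-1],[[0.0009,0.0012,0],[0,0,-1],-1],[[0.0017,0.0024,0],[0,0,-2],-1],[[0.0019,0.0023,0],[0,0,-2],-1],[[0.0020,0.0023,0],[0,0,-2],-1],[[0.0021,0.0022,0],[0,0,-2],-1],[[0.0021,0.0021,0],[0,0,-2],-1],[[0.0022,0.0020,0],[0,0,-2],-1],[[0.0023,0.0020,0],[0,0,-2],-1]]'
python3 - <<'E'
from h import *
out=[]
for n,w in(("top",(150,180)),("scene",(120,205))):
    p,d=imaging.snapshot(n);out.append(cv2.resize(p[w[1]:w[1]+130,w[0]-20:w[0]+110],(400,400),interpolation=2))
cv2.imwrite("pics/crop2.png",np.hstack(out));print(ctrl.get_obs()["tool_pos"],ctrl.get_obs()["force"])
E
```

```text
clock: 4.0
tool_pos: [0.4898, 0.0317, 0.0518]
orientation: [180.0, 0.0, 28.7]
force: [-0.5, 0.1, -0.8]
opening: 0.0006
gripper_force: 0.1
[0.49002949 0.0317827  0.05175887] [0.6991073  0.17736367 0.9013291 ]
```

View pics/crop2.png

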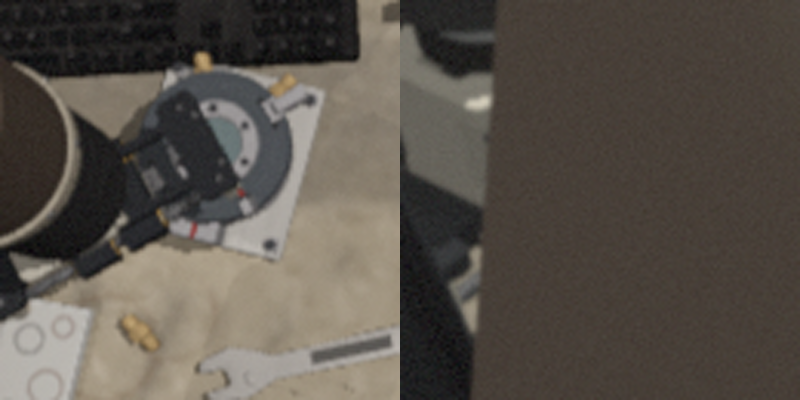

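The top crop shows the cap turned about 15° with the ear against the fingers; the notch line at (240,195) is nearing the mark at (193,230).

```bash
python3 -m crank '[[[0.0024,0.0019,0],[0,0,-2],-1],[[0.0024,0.0018,0],[0,0,-2],-1],[[0.0025,0.0017,0],[0,0,-2],-1],[[0.0025,0.0017,0],[0,0,-2],-1],[[0.0026,0.0016,0],[0,0,-2],-1],[[0.0026,0.0015,0],[0,0,-2],-1]]'; python3 -m crank '[[[0.0027,0.0014,0],[0,0,-2],-1],[[0.0027,0.0013,0],[0,0,-2],-1],[[0.0028,0.0012,0],[0,0,-2],-1],[[0.0028,0.0011,0],[0,0,-2],-1]]'
```

```text
clock: 4.7
tool_pos: [0.504, 0.0414, 0.0514]
orientation: [180.0, 0.1, 16.8]
force: [-0.8, -0.0, -0.9]
opening: 0.0005
gripper_force: 0.8
clock: 5.1
tool_pos: [0.514, 0.0462, 0.0511]
orientation: [180.0, 0.2, 8.8]
force: [-3.0, 0.5, -0.8]
opening: 0.0009
gripper_force: 1.8
```

```bash
python3 -m crank '[[[0.0028,0.0010,0],[0,0,-2],-1],[[0.0029,0.0009,0],[0,0,-2],-1],[[0.0029,0.0008,0],[0,0,-2],-1],[[0.0029,0.0007,0],[0,0,-2],-1]]'; python3 -m crank '[[[0.0029,0.0006,0],[0,0,-2],-1],[[0.0030,0.0005,0],[0,0,-2],-1],[[0.0030,0.0004,0],[0,0,-2],-1],[[0,0,0],[0,0,0],-1]]'; python3 - <<'E'
from h import *
p,d=imaging.snapshot("top");cv2.imwrite("pics/crop3.png",cv2.resize(p[180:310,130:260],(520,520),interpolation=2));print(ctrl.get_obs()["tool_pos"],ctrl.get_obs()["force"],ctrl.get_obs()["moment"])
E
```

```text
clock: 5.5
tool_pos: [0.5249, 0.0496, 0.0507]
orientation: [180.0, 0.2, 0.7]
force: [-5.5, 1.8, -1.4]
opening: 0.0005
gripper_force: 2.3
clock: 5.9
tool_pos: [0.5344, 0.0513, 0.0507]
orientation: [179.9, 0.2, -5.2]
force: [-4.2, 1.0, -2.8]
opening: 0.0004
gripper_force: 2.1
[0.53438757 0.0512543  0.05082659] [-4.61194147  1.39608638 -2.52411026] [ 0.48309087  1.66869473 -0.02805569]
```

View pics/crop3.png

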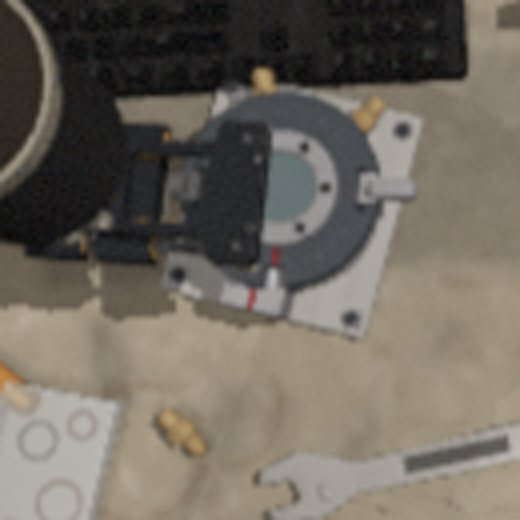

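The top crop shows the notch at (273,275) with about 13° still to go to the mark at (252,298). The right ear is roughly level at (388,187).

```bash
python3 -m crank '[[[0.0030,0.0003,0],[0,0,-2],-1],[[0.0030,0.0002,0],[0,0,-2],-1],[[0.0030,0.0001,0],[0,0,-2],-1],[[0,0,0],[0,0,0],-1]]'; python3 -m crank '[[[0.0015,0,0],[0,0,-1],-1],[[0.0015,0,0],[0,0,-1],-1],[[0,0,0],[0,0,0],-1]]';  python3 -m crank '[[[0.0015,0,0],[0,0,-1],-1],[[0.0015,0,0],[0,0,-1],-1],[[0,0,0],[0,0,0],-1]]'
```

```text
clock: 6.35
tool_pos: [0.5438, 0.0519, 0.051]
orientation: [179.9, 0.1, -11.2]
force: [-3.7, 1.4, -3.5]
opening: 0.0008
gripper_force: 2.3
clock: 6.65
tool_pos: [0.5469, 0.0519, 0.0512]
orientation: [180.0, 0.1, -13.1]
force: [-5.2, 2.0, -3.5]
opening: 0.0005
gripper_force: 2.5
clock: 6.95
tool_pos: [0.55, 0.0519, 0.0512]
orientation: [179.9, 0.1, -15.1]
force: [-4.5, 1.0, -4.4]
opening: 0.0004
gripper_force: 2.6
```

```bash
cat >>h.py <<'E'
def state():
    """cap: window-ring centre & red line on cap, mark, from top view"""
    o=ctrl.get_obs();c=np.array([.545,-.0345]);print("F",o["force"].round(1),o["tool_pos"].round(4),o["orientation"].round(1))
    p,d=imaging.snapshot("top");M=np.zeros(p.shape[:2],bool);M[200:270,160:240]=1
    for q,a in blobs(red(p)&M,2):
        for z in(.044,.056):
            w=ray("top",q,z)[:2]-c;print(q.round(1),a,z,"r",np.hypot(*w).round(4),"ang",np.degrees(np.arctan2(w[1],w[0])).round(1))
    return p,d
E
python3 -c "
from h import *
state()"
```

```text
F [-4.5  1.  -4.4] [0.55   0.0519 0.0512] [ 1.799e+02  1.000e-01 -1.510e+01]
[195.2 243.2] 5 0.044 r 0.0386 ang 163.1
[195.2 243.2] 5 0.056 r 0.0396 ang 166.9
[192.4 254.3] 7 0.044 r 0.0658 ang 164.6
[192.4 254.3] 7 0.056 r 0.0664 ang 166.8
```

```bash
python3 -m crank '[[[0.0005,0,0],[0,0,0],-1],[[0,0,0],[0,0,0],-1]]'; python3 -m crank '[[[0.0005,0,0],[0,0,0],-1],[[0,0,0],[0,0,0],-1]]'; python3 -m crank '[[[0.0005,0,0],[0,0,0],-1],[[0,0,0],[0,0,0],-1]]'
```

```text
clock: 7.2
tool_pos: [0.5504, 0.0519, 0.0513]
orientation: [179.9, 0.1, -15.1]
force: [-5.1, 1.3, -3.7]
opening: 0.0004
gripper_force: 2.6
clock: 7.4
tool_pos: [0.5509, 0.0518, 0.0513]
orientation: [179.9, 0.1, -15.1]
force: [-6.0, 0.4, -2.9]
opening: 0.0002
gripper_force: 2.6
clock: 7.6
tool_pos: [0.5512, 0.0517, 0.0513]
orientation: [179.9, 0.1, -15.1]
force: [-4.7, 0.9, -3.0]
opening: 0.0004
gripper_force: 2.9
```

```bash
python3 -m crank '[[[0.0007,-0.0001,0],[0,0,-0.5],-1],[[0,0,0],[0,0,0],-1]]'; python3 -m crank '[[[0.0007,-0.0001,0],[0,0,-0.5],-1],[[0,0,0],[0,0,0],-1]]'; python3 -m crank '[[[0.0007,-0.0001,0],[0,0,-0.5],-1],[[0,0,0],[0,0,0],-1]]'
```

```text
clock: 7.8
tool_pos: [0.5516, 0.0517, 0.0512]
orientation: [179.9, 0.1, -15.6]
force: [-7.5, 2.3, -1.4]
opening: 0.0003
gripper_force: 3.8
clock: 8.0
tool_pos: [0.5519, 0.0517, 0.0512]
orientation: [179.9, 0.2, -16.1]
force: [-8.6, 3.5, 0.1]
opening: 0.0005
gripper_force: 4.7
clock: 8.2
tool_pos: [0.5523, 0.0517, 0.0512]
orientation: [179.9, 0.2, -16.6]
force: [-10.1, 4.5, 0.7]
opening: 0.0005
gripper_force: 5.5
```

```bash
python3 -m crank '[[[0.0008,-0.0002,0],[0,0,0],-1],[[0,0,0],[0,0,0],-1]]'; python3 -m crank '[[[0.0008,-0.0002,0],[0,0,0],-1],[[0,0,0],[0,0,0],-1]]'; python3 -c "
from h import *
state()"
```

```text
clock: 8.4
tool_pos: [0.5527, 0.0514, 0.0511]
orientation: [179.9, 0.2, -16.6]
force: [-11.6, 4.9, 2.1]
opening: 0.0003
gripper_force: 6.2
clock: 8.6
tool_pos: [0.5531, 0.0513, 0.0511]
orientation: [179.9, 0.3, -16.6]
force: [-13.0, 5.3, 2.9]
opening: 0.0003
gripper_force: 7.2
F [-13.    5.3   2.9] [0.5531 0.0513 0.0511] [179.9   0.3 -16.6]
[194.6 243.6] 5 0.044 r 0.0399 ang 161.5
[194.6 243.6] 5 0.056 r 0.0408 ang 165.3
[192.4 254.3] 7 0.044 r 0.0658 ang 164.6
[192.4 254.3] 7 0.056 r 0.0664 ang 166.8
```

```bash
python3 -m crank '[[[0.0008,-0.0002,0],[0,0,0],-1],[[0,0,0],[0,0,0],-1]]'; python3 -m crank '[[[0.0008,-0.0002,0],[0,0,0],-1],[[0,0,0],[0,0,0],-1],[[0,0,0],[0,0,0],-1]]'; python3 -m crank '[[[0,0,0],[0,0,0],-1],[[0,0,0],[0,0,0],-1]]'
```

```text
clock: 8.85
tool_pos: [0.5532, 0.0512, 0.051]
orientation: [179.9, 0.3, -16.6]
force: [-16.3, 7.9, 4.8]
opening: 0.0005
gripper_force: 8.8
clock: 9.15
tool_pos: [0.5534, 0.0511, 0.051]
orientation: [179.9, 0.4, -16.6]
force: [-18.5, 9.7, 7.2]
opening: 0.0005
gripper_force: 10.4
clock: 9.35
tool_pos: [0.5533, 0.0511, 0.051]
orientation: [179.9, 0.4, -16.6]
force: [-18.9, 9.0, 7.3]
opening: 0.0007
gripper_force: 10.4
```

```bash
python3 -m crank '[[[-0.0006,0.0002,0],[0,0,0],-1],[[0,0,0],[0,0,0],-1],[[0,0,0],[0,0,0],-1],[[0,0,0],[0,0,0],-1]]'; python3 -m crank '[[[0,0,0],[0,0,0],-1],[[0,0,0],[0,0,0],-1],[[0,0,0],[0,0,0],-1]]'
```

```text
clock: 9.75
tool_pos: [0.5533, 0.0512, 0.051]
orientation: [179.9, 0.3, -16.6]
force: [-17.0, 8.4, 6.1]
opening: 0.0006
gripper_force: 9.0
clock: 10.05
tool_pos: [0.5532, 0.0511, 0.0511]
orientation: [179.9, 0.3, -16.6]
force: [-15.2, 7.1, 5.1]
opening: -0.0
gripper_force: 9.0
```

```bash
python3 -m crank '[[[-0.002,0.0006,0],[0,0,0],-1],[[-0.002,0.0006,0],[0,0,0],-1],[[-0.005,0.0015,0],[0,0,0],-1],[[-0.01,0.003,0],[0,0,0],-1],[[0,0,0.04],[0,0,0],-1],[[0,0,0.04],[0,0,0],-1],[[0,0,0],[0,0,0],-1]]'; python3 -m crank '[[[0.0064,-0.043,0],[0,0,-7],-1],[[0.0064,-0.043,0],[0,0,-7],-1],[[0.0064,-0.043,0],[0,0,-7],-1],[[0.0064,-0.043,0],[0,0,-7],1],[[0.0064,-0.043,0],[0,0,-7],1],[[0.0064,-0.043,0],[0,0,-7],1],[[0.0064,-0.043,0],[0,0,-7],1],[[0.0064,-0.043,0],[0,0,-7],1],[[0,0,0],[0,0,0],1]]'; python3 - <<'E'
from h import *
p,d=state();np.save("pics/t4.npy",d);cv2.imwrite("pics/t4.png",p)
X,r,disc=cap("top",d,p,[.545,-.0345]);g=cv2.cvtColor(p,cv2.COLOR_BGR2GRAY)
ring=((r<.045)&(d>0)&(g>85)).astype(np.uint8)
cs,_=cv2.findContours(ring,cv2.RETR_EXTERNAL,cv2.CHAIN_APPROX_NONE);e=cv2.fitEllipse(max(cs,key=cv2.contourArea));print("ring",ray("top",e[0],.055))
ear=(r>.061)&(r<.085)&(X[...,2]>.052)&(X[...,2]<.07)&(d>0)
k,l,s,cc=cv2.connectedComponentsWithStats(ear.astype(np.uint8))
for i in range(1,k):
  if s[i,4]>6: print("ear",s[i,4],X[l==i].mean(0).round(4))
a=cv2.resize(p[195:275,150:250],(750,600),interpolation=2);cv2.imwrite("pics/crop4.png",a)
E
```

```text
clock: 10.75
tool_pos: [0.5419, 0.0585, 0.1379]
orientation: [-179.7, -0.5, -16.5]
force: [1.0, 0.2, 0.2]
opening: 0.0004
gripper_force: 0.0
clock: 11.65
tool_pos: [0.5899, -0.2914, 0.1317]
orientation: [-180.0, -0.1, -73.1]
force: [-0.3, 1.0, -0.2]
opening: 0.043
gripper_force: 0.0
F [-0.3  1.  -0.2] [ 0.5899 -0.2914  0.1317] [-1.80e+02 -1.00e-01 -7.31e+01]
[194.5 243.5] 6 0.044 r 0.0397 ang 161.1
[194.5 243.5] 6 0.056 r 0.0406 ang 164.9
[192.5 254. ] 8 0.044 r 0.0651 ang 164.6
[192.5 254. ] 8 0.056 r 0.0657 ang 166.8
ring [0.74696654 0.11043373 0.055     ]
ear 51 [ 0.5257 -0.1036  0.0616]
```

View pics/crop4.png

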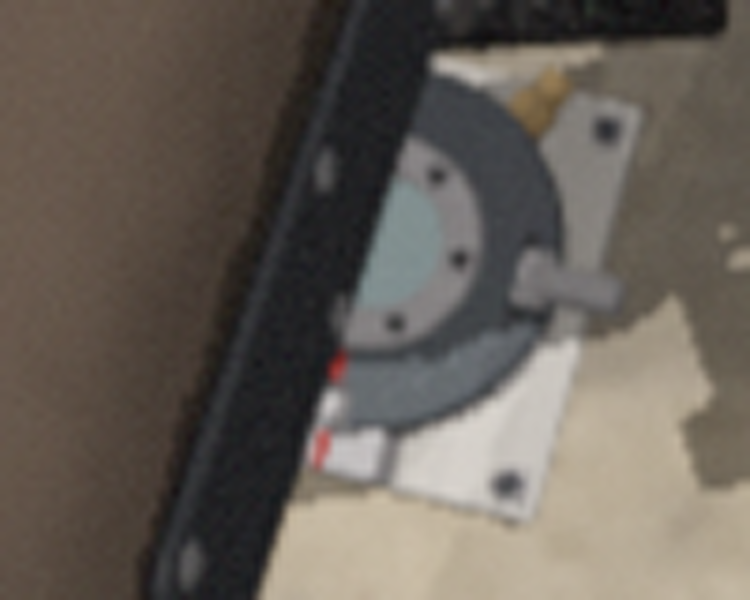

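The top crop, partly hidden by the arm, shows the cap's red line and notch at (338,370)-(330,405) in line with the mark at (322,448). The cap is closed and has not sprung back.

```bash
python3 -m crank '[[[-0.0057,0.0042,0],[0,0,0],0.1],[[0,0,-0.02],[0,0,0],0.1],[[0,0,-0.025],[0,0,0],0.1],[[0,0,-0.025],[0,0,0],0.1],[[0,0,-0.0125],[0,0,0],0.1],[[0,0,-0.01],[0,0,0],0.1],[[0,0,0],[0,0,0],0.1],[[0,0,0],[0,0,0],0.1]]'; python3 - <<'E'
from h import *
p,d=imaging.snapshot("scene");cv2.imwrite("pics/crop5.png",cv2.resize(p[160:280,230:390],(800,600),interpolation=2));o=ctrl.get_obs();print(o["tool_pos"],o["force"],o["opening"])
E
```

```text
clock: 12.5
tool_pos: [0.5844, -0.2826, 0.0401]
orientation: [-179.9, -0.0, -72.6]
force: [0.1, -0.5, 0.2]
opening: 0.0481
gripper_force: 0.0
[ 0.58460579 -0.28276702  0.04041257] [ 0.06573172 -0.28868889  0.00948186] 0.048485607928560645
```

View pics/crop5.png

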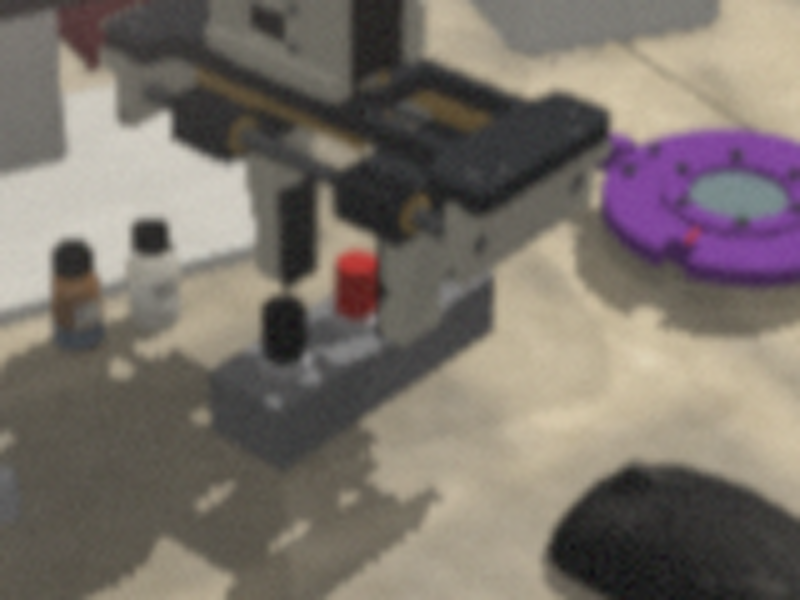

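The fingers straddle the red knob at (357,283), clear of the black knob at (284,328). The tool sits 4 mm off along the row, so I correct that before closing.

```bash
python3 -m crank '[[[0,-0.0045,-0.001],[0,0,-0.4],0.1],[[0,0,0],[0,0,0],0.1]]'; python3 -m crank '[[[0,0,0],[0,0,0],-1],[[0,0,0],[0,0,0],-1],[[0,0,0],[0,0,0],-1],[[0,0,0],[0,0,0],-1],[[0,0,0],[0,0,0],-1],[[0,0,0],[0,0,0],-1]]'
```

```text
clock: 12.75
tool_pos: [0.5842, -0.2879, 0.0389]
orientation: [-179.9, -0.0, -73.1]
force: [-0.1, 0.3, 0.2]
opening: 0.0479
gripper_force: 0.0
clock: 13.35
tool_pos: [0.5838, -0.2872, 0.0383]
orientation: [-180.0, -0.0, -73.1]
force: [-0.3, 0.0, -0.1]
opening: 0.017
gripper_force: 30.0
```

```bash
python3 -m crank '[[[0,0,0.01],[0,0,0],-1],[[0,0,0.02],[0,0,0],-1],[[0,0,0.03],[0,0,0],-1],[[0,0,0.03],[0,0,0],-1],[[0,0,0.02],[0,0,0],-1],[[-0.02,-0.04,0],[0,0,0],-1],[[-0.02,-0.04,0],[0,0,0],-1],[[-0.01,-0.04,0],[0,0,0],-1],[[0,-0.03,0],[0,0,0],-1],[[0,0,0],[0,0,0],-1],[[0,0,0],[0,0,0],-1],[[0,0,0],[0,0,0],-1]]'; python3 - <<'E'
from h import *
o=ctrl.get_obs();print(o["tool_pos"],o["orientation"],o["force"],o["opening"])
out=[]
for n,(x,y) in(("top",(150,180)),("scene",(135,225))):
    p,d=imaging.snapshot(n);cv2.imwrite(f"pics/{n}6.png",p);np.save(f"pics/{n}6.npy",d)
    out.append(cv2.resize(p[y:y+100,x:x+100],(400,400),interpolation=2))
    for c,a in blobs(red(p),4):
        if a>3 and c[1]>150 and c[0]<450: print(n,c.round(1),a)
cv2.imwrite("pics/crop6.png",np.hstack(out))
E
```

```text
clock: 14.55
tool_pos: [0.5338, -0.4367, 0.1485]
orientation: [180.0, 0.0, -73.0]
force: [-0.2, 0.5, -0.3]
opening: 0.0172
gripper_force: 30.0
[ 0.53376172 -0.43668614  0.14851127] [ 1.79998307e+02  1.43929924e-02 -7.30409363e+01] [-0.15850192  0.51079806 -0.31252106] 0.017245739666209965
top [375.4 218.6] 14
top [124.6 271. ] 99
scene [379.8 158.4] 84
```

View pics/crop6.png

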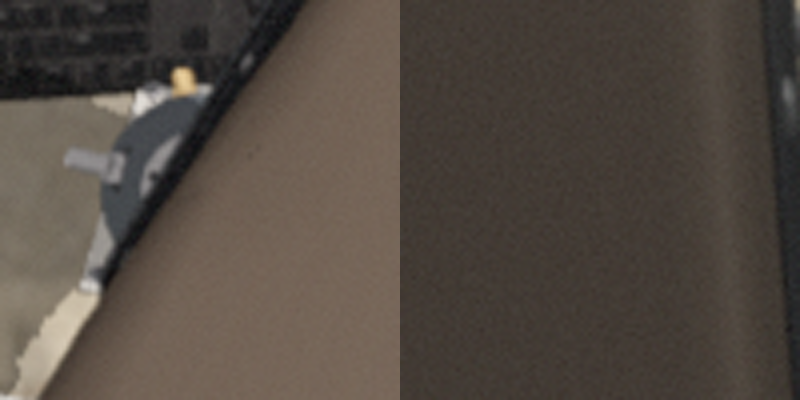

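Both crops are mostly hidden by the arm, so they add nothing on the notch. I refine the bore position from the earlier pictures instead.

```bash
python3 - <<'E'
from h import *
for n in("top","scene"):
    p=cv2.imread(f"pics/{n}0.png");d=np.load(f"pics/{n}0.npy");X=cloud(n,d);r=np.hypot(X[...,0]-.545,X[...,1]+.0345)
    mx=p.max(2)
    m=((r<.075)&(d>0)&(abs(X[...,2]-.0565)<.006)).astype(np.uint8)
    m=cv2.morphologyEx(m,cv2.MORPH_OPEN,cv2.getStructuringElement(cv2.MORPH_ELLIPSE,(15,15)))
    cs,_=cv2.findContours(m,cv2.RETR_EXTERNAL,cv2.CHAIN_APPROX_NONE);k=max(cs,key=cv2.contourArea)
    e=cv2.fitEllipse(k);print(n,"disc",np.round(e[0],2),np.round(e[1],1),ray(n,e[0],.0565).round(4))
    # window glass: grey-green inside ring
    g=p.astype(int)
    w=((r<.03)&(g[...,1]-g[...,2]>5)&(mx>70)).astype(np.uint8)
    cs,_=cv2.findContours(w,cv2.RETR_EXTERNAL,cv2.CHAIN_APPROX_NONE);k=max(cs,key=cv2.contourArea)
    e=cv2.fitEllipse(k);print("glass",np.round(e[0],2),np.round(e[1],1),ray(n,e[0],.0565).round(4))
    # boss: bright top face around the mark
    m=red(p)&(r<.09); v,u=np.nonzero(m&(X[...,2]<.05)); 
    for a,b in zip(u,v): print((a,b),ray(n,(a,b),.044).round(4)[:2],end=" ")
    print()
p=cv2.imread("pics/t4.png");g=cv2.cvtColor(p,cv2.COLOR_BGR2GRAY);print("t4 grey v240..258,u188..204");print(g[240:260,188:206])
E
```

```text
top disc [197.19 243.68] [15.7 28.3] [ 0.5051 -0.0304  0.0565]
glass [199.23 226.89] [15.8 16.5] [ 0.5454 -0.0348  0.0565]
(np.int64(193), np.int64(253)) [ 0.4846 -0.0183] (np.int64(192), np.int64(254)) [ 0.4823 -0.016 ] (np.int64(193), np.int64(254)) [ 0.4823 -0.0184] (np.int64(192), np.int64(255)) [ 0.4799 -0.016 ] (np.int64(193), np.int64(255)) [ 0.4799 -0.0184] (np.int64(192), np.int64(256)) [ 0.4775 -0.016 ] 
scene disc [176.68 272.35] [37.  49.9] [ 0.539  -0.0165  0.0565]
glass [185.68 265.4 ] [13.8 24.6] [ 0.5487 -0.0355  0.0565]
(np.int64(189), np.int64(295)) [ 0.4901 -0.0196] (np.int64(188), np.int64(296)) [ 0.4887 -0.0175] (np.int64(189), np.int64(296)) [ 0.4879 -0.0189] (np.int64(190), np.int64(296)) [ 0.4871 -0.0203] (np.int64(188), np.int64(297)) [ 0.4865 -0.0167] (np.int64(189), np.int64(297)) [ 0.4857 -0.0181] (np.int64(190), np.int64(297)) [ 0.4849 -0.0195] (np.int64(188), np.int64(298)) [ 0.4843 -0.016 ] (np.int64(189), np.int64(298)) [ 0.4835 -0.0174] (np.int64(190), np.int64(298)) [ 0.4827 -0.0188] (np.int64(189), np.int64(299)) [ 0.4814 -0.0167] (np.int64(190), np
[... 860 characters left out ...]
104 104 106 101  99  96]
 [ 35  27  33  66 134 139 122 115 108  91  96  98 101  90  86  82  80  76]
 [ 30  25  43  98 140 126 117 124 122 118 146 158 155 106  74  78  96 114]
 [ 34  29  51 134 128 124 160 168 170 169 187 193 185 133 101 119 160 171]
 [ 34  31  69 154 130 128 182 192 192 190 191 192 176 137 121 157 189 194]
 [ 32  32  83 158 129 148 187 192 192 190 191 190 163 128 125 168 192 196]
 [ 35  38  94 141 124 170 188 190 192 193 191 191 154 123 134 176 194 198]
 [ 32  44 107 117 115 151 167 171 181 189 192 186 144 120 142 186 200 204]
 [ 33  60 112 120 117 118 123 133 146 157 165 156 129 123 156 191 204 207]
 [ 40  80 119 127 124 126 121 118 118 114 119 117 116 124 163 190 200 206]]
```

```bash
python3 -m crank '[[[-0.0045,0.0462,0],[0,0,0],-1],[[-0.0045,0.0462,0],[0,0,0],-1],[[-0.0045,0.0462,0],[0,0,0],-1],[[-0.0045,0.0462,0],[0,0,0],-1],[[-0.0045,0.0462,0],[0,0,0],-1],[[-0.0045,0.0462,0],[0,0,0],-1],[[-0.0045,0.0462,0],[0,0,0],-1],[[-0.0045,0.0462,0],[0,0,0],-1],[[-0.0045,0.0462,0],[0,0,0],-1],[[0,0,-0.03],[0,0,0],-1],[[0,0,-0.02],[0,0,0],-1],[[0,0,0],[0,0,0],-1]]'; python3 -m crank '[[[0,0,0],[0,0,0],-1],[[0,0,0],[0,0,0],-1]]'; python3 - <<'E'
from h import *
o=ctrl.get_obs();print(o["tool_pos"],o["force"],np.array([.4934,-.0205,.0903])-o["tool_pos"])
out=[]
for n,(x,y) in(("top",(150,190)),("scene",(135,225))):
    p,d=imaging.snapshot(n);cv2.imwrite(f"pics/{n}7.png",p)
    out.append(cv2.resize(p[y:y+80,x:x+80],(400,400),interpolation=2))
    for c,a in blobs(red(p),2):
        if c[1]>200 and c[0]<260: print(n,c.round(1),a)
cv2.imwrite("pics/crop7.png",np.hstack(out))
E
```

```text
clock: 15.85
tool_pos: [0.4912, -0.0206, 0.0964]
orientation: [179.8, 0.0, -72.9]
force: [0.1, 0.3, -0.5]
opening: 0.0171
gripper_force: 30.0
clock: 16.05
tool_pos: [0.4941, -0.0213, 0.0995]
orientation: [-179.9, -0.0, -73.0]
force: [0.3, -0.3, 0.3]
opening: 0.0173
gripper_force: 30.0
[ 0.49414621 -0.02133472  0.09952707] [ 0.29037601 -0.26443105  0.33253567] [-0.00074621  0.00083472 -0.00922707]
top [124.3 271. ] 80
scene [178.7 260.5] 31
scene [189.1 297.2] 12
scene [ 81.8 371.3] 210
```

View pics/crop7.png

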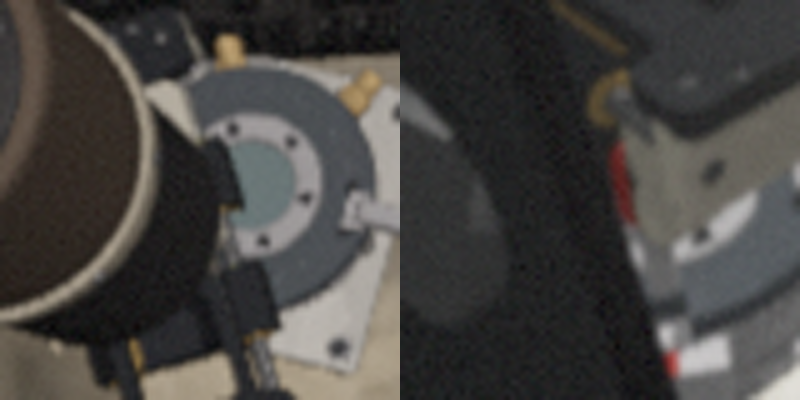

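The last crop (scene half) shows the pin held over the notch at about (650,270), with the mark below it at (670,362). I'll finish by force and position feedback.

```bash
python3 -m crank '[[[-0.0007,0.0008,-0.004],[0,0,0],-1],[[0,0,-0.004],[0,0,0],-1],[[0,0,0],[0,0,0],-1]]'; python3 -m crank '[[[0,0,-0.002],[0,0,0],-1],[[0,0,0],[0,0,0],-1]]'; python3 -m crank '[[[0,0,-0.001],[0,0,0],-1],[[0,0,0],[0,0,0],-1]]';  python3 -m crank '[[[0,0,-0.001],[0,0,0],-1],[[0,0,0],[0,0,0],-1]]'
```

```text
clock: 16.45
tool_pos: [0.4922, -0.0209, 0.0897]
orientation: [179.9, 0.0, -73.1]
force: [0.3, -0.0, -0.9]
opening: 0.017
gripper_force: 30.0
clock: 16.65
tool_pos: [0.4925, -0.0207, 0.088]
orientation: [180.0, -0.0, -73.1]
force: [-0.5, 0.3, -0.7]
opening: 0.0172
gripper_force: 30.0
clock: 16.85
tool_pos: [0.4926, -0.0207, 0.0872]
orientation: [180.0, 0.0, -73.1]
force: [-0.2, 0.4, -0.5]
opening: 0.0171
gripper_force: 30.0
clock: 17.05
tool_pos: [0.4926, -0.0207, 0.0862]
orientation: [180.0, 0.0, -73.1]
force: [-0.8, -0.5, -1.3]
opening: 0.0172
gripper_force: 30.0
```

```bash
python3 -m crank '[[[0.0005,0.0001,-0.002],[0,0,0],-1],[[0,0,-0.002],[0,0,0],-1],[[0,0,0],[0,0,0],-1]]'; python3 -m crank '[[[0,0,-0.001],[0,0,0],-1],[[0,0,-0.001],[0,0,0],-1],[[0,0,0],[0,0,0],-1]]'; python3 -m crank '[[[0,0,-0.001],[0,0,0],-1],[[0,0,0],[0,0,0],-1]]';  python3 -m crank '[[[0,0,-0.001],[0,0,0],-1],[[0,0,0],[0,0,0],-1]]'
```

```text
clock: 17.35
tool_pos: [0.4929, -0.0206, 0.0819]
orientation: [180.0, 0.0, -73.1]
force: [-0.5, -0.3, -0.7]
opening: 0.0168
gripper_force: 30.0
clock: 17.65
tool_pos: [0.493, -0.0206, 0.0801]
orientation: [180.0, -0.0, -73.1]
force: [-0.3, 0.1, -0.3]
opening: 0.0174
gripper_force: 30.0
clock: 17.85
tool_pos: [0.4931, -0.0206, 0.0792]
orientation: [180.0, 0.0, -73.1]
force: [-0.5, -0.3, -0.8]
opening: 0.0173
gripper_force: 30.0
clock: 18.05
tool_pos: [0.493, -0.0206, 0.0782]
orientation: [180.0, 0.0, -73.1]
force: [-0.4, 0.0, 0.1]
opening: 0.0168
gripper_force: 30.0
```

```bash
python3 -m crank '[[[0,0,-0.001],[0,0,0],-1],[[0,0,0],[0,0,0],-1]]'; python3 -m crank '[[[0,0,-0.001],[0,0,0],-1],[[0,0,0],[0,0,0],-1]]'; python3 -m crank '[[[0,0,-0.001],[0,0,0],-1],[[0,0,0],[0,0,0],-1]]'
```

```text
clock: 18.25
tool_pos: [0.493, -0.0206, 0.0772]
orientation: [180.0, 0.0, -73.1]
force: [-0.2, 0.6, -0.6]
opening: 0.0173
gripper_force: 30.0
clock: 18.45
tool_pos: [0.493, -0.0206, 0.0761]
orientation: [180.0, -0.0, -73.1]
force: [0.1, 0.2, 0.2]
opening: 0.0174
gripper_force: 30.0
clock: 18.65
tool_pos: [0.493, -0.0206, 0.0751]
orientation: [180.0, 0.0, -73.1]
force: [-0.4, -0.1, -1.2]
opening: 0.0171
gripper_force: 30.0
```

```bash
python3 -m crank '[[[0,0,-0.002],[0,0,0],-1],[[0,0,-0.002],[0,0,0],-1],[[0,0,0],[0,0,0],-1]]'; python3 -m crank '[[[0,0,-0.002],[0,0,0],-1],[[0,0,-0.002],[0,0,0],-1],[[0,0,-0.001],[0,0,0],-1],[[0,0,0],[0,0,0],-1]]'; python3 -m crank '[[[0,0,-0.001],[0,0,0],-1],[[0,0,0],[0,0,0],-1],[[0,0,0],[0,0,0],-1]]'
```

```text
clock: 18.95
tool_pos: [0.4928, -0.0206, 0.0709]
orientation: [180.0, 0.0, -73.1]
force: [-0.1, 0.7, -1.0]
opening: 0.0169
gripper_force: 30.0
clock: 19.35
tool_pos: [0.493, -0.0206, 0.0661]
orientation: [180.0, -0.0, -73.1]
force: [0.3, -0.4, -0.4]
opening: 0.0174
gripper_force: 30.0
clock: 19.65
tool_pos: [0.4931, -0.0206, 0.0653]
orientation: [180.0, -0.0, -73.1]
force: [-0.5, -0.2, -0.5]
opening: 0.0174
gripper_force: 30.0
```

```bash
python3 -m crank '[[[0,0,-0.001],[0,0,0],-1],[[0,0,0],[0,0,0],-1]]'; python3 -m crank '[[[0,0,-0.0007],[0,0,0],-1],[[0,0,0],[0,0,0],-1],[[0,0,0],[0,0,0],-1]]'; python3 -m crank '[[[0,0,-0.0005],[0,0,0],-1],[[0,0,0],[0,0,0],-1],[[0,0,0],[0,0,0],-1]]'
```

```text
clock: 19.85
tool_pos: [0.4931, -0.0206, 0.0642]
orientation: [180.0, 0.0, -73.1]
force: [0.9, -0.6, -1.1]
opening: 0.0172
gripper_force: 30.0
clock: 20.15
tool_pos: [0.4931, -0.0206, 0.0635]
orientation: [180.0, -0.0, -73.1]
force: [-0.5, -0.4, -1.2]
opening: 0.0172
gripper_force: 30.0
clock: 20.45
tool_pos: [0.4932, -0.0206, 0.0632]
orientation: [-180.0, -0.0, -73.1]
force: [-1.5, -0.3, 2.6]
opening: 0.0171
gripper_force: 30.0
```

```bash
python3 -m crank '[[[0,0,0],[0,0,0],-0.4],[[0,0,0],[0,0,0],-0.2],[[0,0,0],[0,0,0],0],[[0,0,0],[0,0,0],0],[[0,0,0],[0,0,0],0]]' && python3 -m crank '[[[0,0,0.01],[0,0,0],0],[[0,0,0.03],[0,0,0],0],[[0,0,0.04],[0,0,0],0],[[0,0,0.04],[0,0,0],0],[[0,0,0.04],[0,0,0],0],[[0.0,0.045,0],[0,0,0],0],[[0.0,0.045,0],[0,0,0],0],[[0,0.045,0.02],[0,0,0],0],[[-0.015,0.045,0],[0,0,0],0],[[-0.015,0.045,0],[0,0,0],0],[[-0.015,0.045,0],[0,0,0],0],[[-0.015,0.045,0],[0,0,0],0]]'; python3 -m crank '[[[-0.015,0.045,0],[0,0,0],0],[[-0.015,0.045,0],[0,0,0],0],[[-0.02,0.045,0],[0,0,0],0],[[0,0,0],[0,0,0],0],[[0,0,0],[0,0,0],0]]'; python3 - <<'E'
from h import *
for n in("top","scene"):
    p,d=imaging.snapshot(n);X=cloud(n,d)
    for c,a in blobs(red(p),3):
        if 200<c[1]<310 and 150<c[0]<250:
            q=X[int(round(c[1])),int(round(c[0]))];print(n,c.round(1),a,q.round(4),ray(n,c,.078).round(4))
    m=red(p)&(np.hypot(X[...,0]-.493,X[...,1]+.02)<.025);print("red zmax",np.sort(X[m][:,2])[-6:].round(4),X[m].mean(0).round(4), "expected px",proj(n,[.493,-.0206,.075]))
E
```

```text
clock: 20.95
tool_pos: [0.4931, -0.0206, 0.063]
orientation: [180.0, 0.0, -73.1]
force: [0.1, -0.0, 0.3]
opening: 0.0431
gripper_force: 0.0
clock: 22.15
tool_pos: [0.4321, 0.2961, 0.2442]
orientation: [-179.9, 0.0, -73.0]
force: [0.6, 0.4, 0.4]
opening: 0.0439
gripper_force: 0.0
clock: 22.65
tool_pos: [0.3823, 0.4303, 0.2432]
orientation: [180.0, -0.0, -72.9]
force: [0.8, -1.1, -0.2]
opening: 0.0436
gripper_force: 0.0
top [192.  247.5] 65 [ 0.4945 -0.0231  0.0815] [ 0.4938 -0.0224  0.078 ]
top [192.4 254.8] 5 [ 0.48   -0.0158  0.0431] [ 0.4768 -0.0236  0.078 ]
red zmax [0.0861 0.0862 0.0863 0.0863 0.0864 0.0867] [ 0.4929 -0.022   0.0754] expected px [191.4668062 247.9819884]
scene [186.5 278.2] 163 [ 0.4864 -0.0191  0.0836] [ 0.4918 -0.021   0.078 ]
scene [189.1 297.7] 9 [ 0.4815 -0.017   0.0459] [ 0.4483 -0.0104  0.078 ]
red zmax [0.0863 0.0864 0.0865 0.0866 0.0867 0.087 ] [ 0.4895 -0.0203  0.0775] expected px [186.30354781 279.30879762]
```

```bash
python3 - <<'E'
from h import *
for n in("top","scene"):
    p,d=imaging.snapshot(n);X=cloud(n,d);g=cv2.cvtColor(p,cv2.COLOR_BGR2GRAY)
    r=np.hypot(X[...,0]-.545,X[...,1]+.0345)
    m=(r<.055)&(X[...,2]<.062)&(X[...,2]>.045)&(d>0);print(n,"cap z",np.median(X[m][:,2]).round(4))
    ear=(r>.061)&(r<.085)&(X[...,2]>.052)&(X[...,2]<.07)&(d>0)
    k,l,s,cc=cv2.connectedComponentsWithStats(ear.astype(np.uint8))
    E=[X[l==i].mean(0) for i in range(1,k) if s[i,4]>25 and abs(X[l==i].mean(0)[0]-.49)>.02]
    print(np.round(E,4).tolist(), np.degrees(np.arctan2(E[0][1]-E[1][1],E[0][0]-E[1][0])) if len(E)==2 else "")
E
```

```text
top cap z 0.0554
[[0.5628, 0.0344, 0.062], [0.526, -0.1036, 0.0621]] 75.06760495204743
scene cap z 0.0562
[[0.5255, -0.1029, 0.0603], [0.5627, 0.0345, 0.06]] -105.1364200176884
```

```bash
python3 -c "
from plant import close_job
print(close_job())"
```

```text
the job is handed in; nothing more can be done
None
```

The cap is turned onto its stop, was held there at about 18 N (brief peak about 22 N), and the red-knobbed lock pin is home through the notch and released; the job was handed in at about 23 s, and no verdict was shown.

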